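# Sort the misplaced opto-mechanical parts into their outlined trays

### The job

Each of the four trays shows the grey outline of the one part that belongs in it, but two parts were put back into wrong trays and two were left lying on the cutting mat. Sort the clamping fork, the narrow plate, the wide plate and the post holder so that each rests squarely in its own tray, centred on its outline and lined up with it (either way round; the post holder upright). Do not knock over the glass vial that stands between the mat and the trays.

Things in the scene. Friction and masses are not known exactly. Their poses are not given: they have to be found in the camera images.
- fork_mid (a point): Clamping fork: light metal bar 25 x 60 mm with a slot open at one end and a bolt head at the other; body 8 mm thick (12 mm with the bolt head), loose, about 45 g. Point: centre of the fork, 6 mm above its underside. Axes: y along the 60 mm length (slot opens towards -y), x across the 25 mm width, z up. It starts lying in tray_narrow; grasp it across its width.
- narrow_plate_mid (a point): Narrow drilled plate: black metal, 32 x 78 mm, 8 mm thick, loose, about 45 g. Point: its centre, half-way up (4 mm). Axes: y along the 78 mm length, x across the 32 mm width, z up. It starts lying in tray_wide; grasp it across its width.
- wide_plate_mid (a point): Wide drilled plate: black metal, 46 x 60 mm, 8 mm thick, loose, about 65 g. Point: its centre, half-way up (4 mm). Axes: y along the 60 mm length, x across the 46 mm width, z up. It starts flat on the cutting mat (2 mm thick); grasp it across the 46 mm.
- holder_mid (a point): Post holder: black upright metal tube, 25 mm diameter, 40 mm tall; a thumb screw 29 mm up its side ends 34 mm from the tube's axis towards -y. Loose, about 60 g. Point: on the tube's axis, 20 mm above its underside. Axes: z along the tube, x across it, square to the screw. Starts upright on the 2 mm thick cutting mat; grasp the tube along x, clear of the screw.
- tray_fork: Fixed tray like all four: 64 (x) x 104 (y) mm, floor top 4 mm above the table, end lips 4 mm thick and 10 mm high (from the table) at the short sides y = -52 and +52 mm, no walls along the long sides; black floor, grey outline at its centre. Origin: centre of the underside, at table height; y along the 104 mm. Outline: the fork (U, 29 x 64 mm, along y).
- tray_narrow: Fixed tray like all four: 64 (x) x 104 (y) mm, floor top 4 mm above the table, end lips 4 mm thick and 10 mm high (from the table) at the short sides y = -52 and +52 mm, no walls along the long sides; black floor, grey outline at its centre. Origin: centre of the underside, at table height; y along the 104 mm. Outline: narrow plate (36 x 82 mm, along y). Holds the fork at first.
- tray_wide: Fixed tray like all four: 64 (x) x 104 (y) mm, floor top 4 mm above the table, end lips 4 mm thick and 10 mm high (from the table) at the short sides y = -52 and +52 mm, no walls along the long sides; black floor, grey outline at its centre. Origin: centre of the underside, at table height; y along the 104 mm. Outline: wide plate (50 x 64 mm, along y). Holds the narrow plate at first.
- tray_holder: Fixed tray like all four: 64 (x) x 104 (y) mm, floor top 4 mm above the table, end lips 4 mm thick and 10 mm high (from the table) at the short sides y = -52 and +52 mm, no walls along the long sides; black floor, grey outline at its centre. Origin: centre of the underside, at table height; y along the 104 mm. Outline: post holder from above (28 mm disc at the centre, screw to -y, 36 mm out).
- vial_mid (a point): Glass vial with screw cap, 17 mm diameter, 54 mm tall, loose, standing upright on the table between the mat and the trays. Not to be knocked over. Point: on its axis, 27 mm above its underside; z along its axis. Obstacles (world axes): microscope over the right side (x > 0.46 m, y < -0.07 m, from 0.14 m up); instruments up to 0.18 m high (x > 0.56 m, y > 0.28 m); thin fibre cable up to 0.11 m high.
Not all that is in view belongs to the job. Leave any red look-alike of the part that bears wide_plate_mid alone.

How it is judged:
At the end, for the whole second after the job is handed in: Each of the four parts rests level (within 0.1 rad) on the floor of its own tray, its listed point within 12 mm of the tray's centre as seen from above and its y axis within 0.25 rad of the tray's y axis (either way round), released; the vial stands upright (horizontal distance between fork_mid and tray_fork below 0.012 m and angle between the y axis of fork_mid and the y axis of tray_fork, either way round below 0.25 rad and angle between each of fork_mid, narrow_plate_mid, wide_plate_mid, holder_mid's own z axis and vertical below 0.1 rad and z of fork_mid in the frame of tray_fork between 0.007 and 0.013 m and horizontal distance between narrow_plate_mid and tray_narrow below 0.012 m and angle between the y axis of narrow_plate_mid and the y axis of tray_narrow, either way round below 0.25 rad and z of narrow_plate_mid in the frame of tray_narrow between 0.005 and 0.011 m and horizontal distance between wide_plate_mid and tray_wide below 0.012 m and angle between the y axis of wide_plate_mid and the y axis of tray_wide, either way round below 0.25 rad and z of wide_plate_mid in the frame of tray_wide between 0.005 and 0.011 m and horizontal distance between holder_mid and tray_holder below 0.012 m and angle between the y axis of holder_mid and the y axis of tray_holder, either way round below 0.25 rad and z of holder_mid in the frame of tray_holder between 0.021 and 0.027 m and angle between vial_mid's own z axis and vertical below 0.2 rad); the robot touches nothing.
It fails at once if the glass vial is knocked over (angle between vial_mid's own z axis and vertical above 0.5 rad).
It also fails if it takes over 99 s, if anything falls off the work surface, if the arm or the gripper's body presses on something with over 40 N, if the wrist force passes 120 N, or if a joint passes its speed limit or range.

### The arm

A 7-joint arm with a two-finger parallel gripper is mounted at the origin on a cart in front of the work surface, level with it; the furniture and walls round the work are solid. World frame = base frame: x ahead of the robot, y to its left, z up, the work surface at z = 0. Lengths are in m, angles in rad, forces in N, time in s.
With the tool pointing down it reaches from about 0.35 to 0.9 m from the base axis. Payload 8.1 kg.
Tool frame: the origin (TCP) lies on the centre line of the jaws, within the pads' length; the fingertips stand arm.tips_ahead ahead of it and the grasp point (between the pads) lies 8 mm behind it (arm.tips_ahead is the distance from the TCP to the fingertips, in m); z points along the fingers, y is the direction in which the jaws open and shut (so a half turn about z gives the same grasp; the last joint's range is limited). The gripper opens to 92 mm and grips with 3 to 60 N. Pads are 19 mm wide; open, the fingers measure 130 mm over their backs; the gripper's body (75 mm by 190 mm) begins 47 mm behind the grasp point.
Start: joints at [1.133, 0.434, 0.025, 1.573, -0.012, 1.134, -0.075], TCP at [0.205, -0.59, 0.238] pointing down, gripper open.
Joint ranges: [-2.62, 2.62], [-0.44, 2.09], [-1.27, 1.32], [0.08, 2.57], [-1.32, 4.46], [0.12, 2], [-2.74, 2.74]. Speed limits (rad/s): [2.22, 2.22, 3.01, 3.01, 3.14, 3.14, 3.14].

### API

Orientations are given as a rotation vector (axis times angle).
In Python, from cell import arm gives the robot as it stands. The module is installed in compiled form; this text tells all that it offers.
- The arm moves only by the tool jog_arm, never from a script. Its argument "moves" is a list of rows, each an object with "twist": the turn, a rotation vector about the tool's x, y, z in units of 10 degrees (1.0 is 10 degrees), a list of three; "xyz": the shift along the tool's x, y, z in units of 60 mm (1.0 is 60 mm), a list of three; "grip": the closure, from -1 (fully open) to 1 (shut). A call has 1 to 5 rows; each row is the pose to reach, as a shift and turn from the pose commanded when the call began, along the tool's axes at that moment; what a row does not reach only later rows make up. A row lasts 1/8 s, in which the tool goes at most 62.5 mm and 10.7 degrees, less where a joint would pass 70% of its speed; a pose out of reach is approached as far as the arm can. A call with a gripper value outside its range is refused whole. The fingers move at their own pace and stop on an object; "force" is the grip in N (left out, the last holds). Time passes only in rows, so rows that repeat a pose let the fingers close. It gives the time, the measured TCP pose, the force and the opening at its end, in the units of the state.
- arm.observe(): the state, without advancing time (a new reading comes with each control period).
- arm.get_image(name): name is "side" or "top"; returns the picture (384x512x3 uint8, blue, green, red); there is no depth.
- arm.camera_params(name): a dict with "mtx" (3x3 intrinsics, pixels), "T" (4x4, takes a point from camera to world coordinates). Camera axes: x right, y down, z forward; pixel columns grow to the right and rows downward; lengths in m; the calibration is good to about 2 mm. A picture is of the moment at which its call begins. camera_params takes no time and is no camera call.
- arm.sign_off(): hands the job in, once; it reports no verdict.
The state is a dict: "clock": time; "joints": joint angles; "dq": joint speeds; "joint_efforts": joint torques, N m; "position": TCP position; "ee_rot": TCP orientation; "force": force on the tool from outside, world axes, zero at the start; "ft_torque": the same for the moment, N m; "width": opening from 0.0 (shut) to 1.0 (fully open).
Only numpy, scipy, OpenCV 4.12 (cv2) and the standard library are available. Lean on these libraries where they do the work, as an engineer would, in place of code of your own. Each camera call takes 0.05 s, during which the arm holds its last target. There are 200 camera calls.

## Working session

There is one attempt and no reset: what is moved stays moved. The work goes in short steps, Python scripts to look and compute and a tool call to move; the robot and the scene stay as the last step left them, time stands still between calls to the robot, and variables do not carry over. Pictures are saved under pics/ and viewed, about 12 in all and at most 16, crops included, and the job is handed in when it is done.

Besides the shell and the picture viewer there is one more tool, called as a command line: name --argument value ..., lists and objects as JSON in quotes. jog_arm: Moves the arm, as the interface text tells. Its arguments: {"type":"object","properties":{"moves":{"type":"array","items":{"type":"object","properties":{"twist":{"type":"array","items":{"type":"number"}},"xyz":{"type":"array","items":{"type":"number"}},"grip":{"type":"number"}}}},"force":{"type":"number"}},"required":["moves"]}

```bash
mkdir -p pics; python3 - <<'E'
from cell import arm
import cv2,numpy as np
np.set_printoptions(precision=4,suppress=True)
for n in("top","side"):
    cv2.imwrite(f"pics/{n}0.png",arm.get_image(n)); p=arm.camera_params(n); print(n,np.array(p["mtx"]),np.array(p["T"]))
print(arm.observe(),arm.tips_ahead)
E
```

```text
top [[470.9558   0.     252.5311]
 [  0.     470.9558 193.8063]
 [  0.       0.       1.    ]] [[-0.0139 -0.9967  0.0795  0.4908]
 [-0.9999  0.0133 -0.0085  0.1557]
 [ 0.0074 -0.0796 -0.9968  1.3087]
 [ 0.      0.      0.      1.    ]]
side [[383.0281   0.     262.3539]
 [  0.     383.0281 194.8743]
 [  0.       0.       1.    ]] [[ 0.8567  0.3654 -0.364   0.9139]
 [ 0.5157 -0.6168  0.5946 -0.3629]
 [-0.0073 -0.6972 -0.7169  0.671 ]
 [ 0.      0.      0.      1.    ]]
{'clock': 0.1, 'joints': array([ 1.1334,  0.4352,  0.025 ,  1.574 , -0.0116,  1.134 , -0.0751]), 'dq': array([ 0.0005, -0.0024,  0.0017, -0.0039, -0.0005, -0.001 , -0.0025]), 'joint_efforts': array([  0.0036, -66.9126,   0.9882, -31.5151,  -0.0606,   0.0372,
         0.0001]), 'position': array([ 0.2052, -0.5899,  0.237 ]), 'ee_rot': array([-3.0964, -0.5231,  0.0006]), 'force': array([-0.3233, -0.2287,  0.1176]), 'ft_torque': array([-0.0423,  0.0262, -0.0094]), 'width': 0.9992348332615392} 0.011
```

View pics/top0.png

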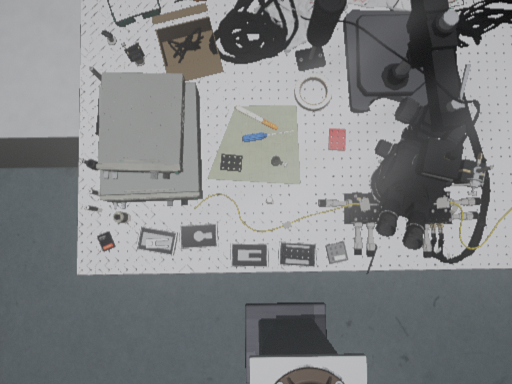

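View pics/side0.png

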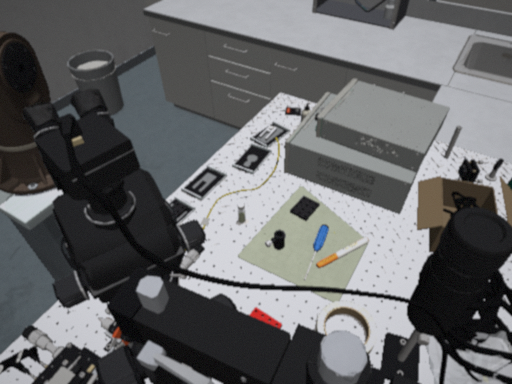

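```bash
python3 - <<'E'
import cv2
i=cv2.imread("pics/top0.png")
a=cv2.resize(i[222:274,125:325],None,fx=4,fy=4,interpolation=cv2.INTER_CUBIC)
b=cv2.resize(i[140:215,205:305],None,fx=4,fy=4,interpolation=cv2.INTER_CUBIC)
b=cv2.copyMakeBorder(b,0,0,0,400,0)
cv2.imwrite("pics/crop0.png",cv2.vconcat([a,b]))
E
```

```text
(no output)
```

View pics/crop0.png

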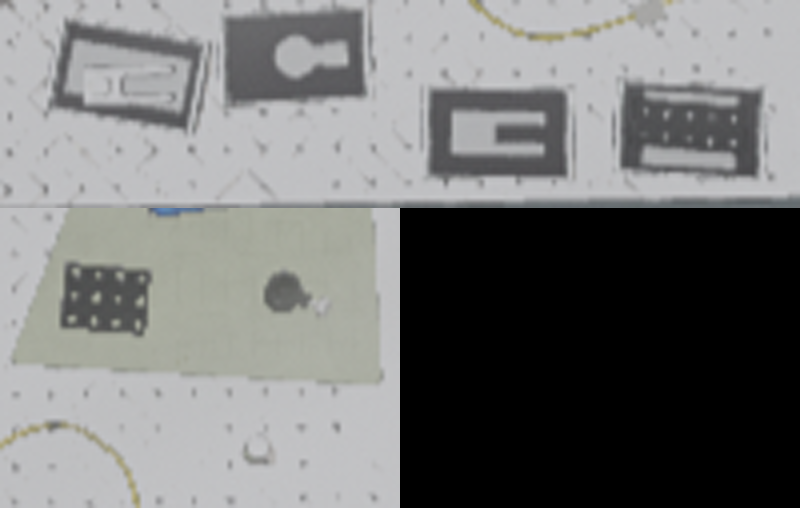

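```bash
cat > h.py <<'E'
import cv2,numpy as np
from scipy.spatial.transform import Rotation as Ro
from cell import arm
np.set_printoptions(precision=4,suppress=True)
P={n:arm.camera_params(n) for n in("top","side")}
def ray(n,uv,z):
    uv=np.atleast_2d(np.float64(uv)); K,T=np.array(P[n]["mtx"]),np.array(P[n]["T"])
    d=np.c_[(uv-K[:2,2])/[K[0,0],K[1,1]],np.ones(len(uv))]@T[:3,:3].T
    return (T[:3,3]+d*((z-T[2,3])/d[:,2])[:,None])[:,:2]
def proj(n,X):
    K,T=np.array(P[n]["mtx"]),np.array(P[n]["T"]); c=(np.atleast_2d(X)-T[:3,3])@T[:3,:3]
    return (c/c[:,2:])@K[:2].T
def rect(n,c,z):
    (x,y),(w,h),a=cv2.minAreaRect(np.float32(ray(n,c.reshape(-1,2),z)))
    if w>h: a+=90; w,h=h,w      # h = length, a+90 = azimuth of the long axis
    return np.r_[x,y],w,h,(a+90)%180
def go(x,y,z,yaw):
    """moves units to TCP at x,y,z with tool y at azimuth yaw (deg), pointing down"""
    s=arm.observe(); R0=Ro.from_rotvec(s["ee_rot"]); t=np.radians(yaw)
    ty=np.r_[np.cos(t),np.sin(t),0]; tz=np.r_[0,0,-1]; R=Ro.from_matrix(np.c_[np.cross(ty,tz),ty,tz])
    print("xyz",R0.inv().apply(np.r_[x,y,z]-s["position"])/.06,"twist",np.degrees((R0.inv()*R).as_rotvec())/10)
E
python3 - <<'E'
from h import *
i=cv2.imread("pics/top0.png"); g=cv2.cvtColor(i,cv2.COLOR_BGR2GRAY); hsv=cv2.cvtColor(i,cv2.COLOR_BGR2HSV)
m=((g<125)*255).astype(np.uint8)
for nm,(u0,v0,u1,v1),z,zs in[("tray_narrow",(130,222,180,258),.004,0),("tray_holder",(178,220,222,252),.004,0),("tray_fork",(226,238,272,270),.004,0),("tray_wide",(274,238,322,270),.004,0),("wide_plate",(215,150,248,176),.010,0),("holder",(265,150,284,170),.042,0)]:
    mm=m[v0:v1,u0:u1]; cs,_=cv2.findContours(mm,cv2.RETR_EXTERNAL,cv2.CHAIN_APPROX_NONE); c=max(cs,key=cv2.contourArea)+[u0,v0]
    r=rect("top",c,z); print(nm,*r, "px",c.reshape(-1,2).min(0),c.reshape(-1,2).max(0))
for nm,uv in[("fork corners",[(146,238.5),(171,241.3),(171.2,248.3),(145.6,247.5)])]: print(nm,ray("top",uv,.012))
print("vial",ray("top",(269.2,201),.054))
# bright parts and yellow cable heights
y=cv2.inRange(hsv,(18,70,60),(35,255,255)); s=arm.get_image("side"); hs=cv2.cvtColor(s,cv2.COLOR_BGR2HSV)
ys=cv2.dilate(cv2.inRange(hs,(18,60,60),(35,255,255)),np.ones((3,3)))
v,u=np.nonzero(y[185:250,185:375]); v+=185;u+=185
for k in range(0,len(u),max(1,len(u)//40)):
    o=[]
    for z in np.arange(0,.13,.005):
        X=ray("top",(u[k],v[k]),z)[0]; q=proj("side",np.r_[X,z])[0].round().astype(int)
        if 0<=q[0]<512 and 0<=q[1]<384 and ys[q[1],q[0]]: o.append(round(z*1000))
    print((u[k],v[k]),ray("top",(u[k],v[k]),.03)[0],o,end=" ; ")
E
```

```text
tray_narrow [0.4692 0.412 ] 0.05706861987709999 0.09536661952733994 79.78010559082031 px [138 228] [174 253]
tray_holder [0.4807 0.2962] 0.05710291489958763 0.09489542245864868 92.57180881500244 px [181 225] [215 247]
tray_fork [0.425  0.1565] 0.06273800879716873 0.09363982826471329 89.40150451660156 px [232 244] [266 267]
tray_wide [0.4271 0.0244] 0.0600668340921402 0.09368232637643814 88.60668182373047 px [280 243] [314 265]
wide_plate [0.6832 0.2035] 0.04517722129821777 0.059397779405117035 84.02657318115234 px [220 154] [242 171]
holder [0.6801 0.0819] 0.025594646111130714 0.025602513924241066 25.37278175354004 px [271 156] [281 165]
fork corners [[0.4754 0.4379]
 [0.4668 0.3695]
 [0.4478 0.369 ]
 [0.4509 0.4389]]
vial [[0.571  0.1007]]
(np.int64(213), np.int64(195)) [0.591  0.2524] [80, 85, 90, 95, 100, 105, 110, 115, 120, 125] ; (np.int64(210), np.int64(196)) [0.5883 0.2606] [85, 90, 95, 100, 105, 110, 115, 120, 125] ; (np.int64(208), np.int64(197)) [0.5857 0.266 ] [80, 85, 90, 95, 100, 105, 110, 115, 120, 125] ; (np.int64(206), np.int64(198)) [0.583  0.2715] [75, 80, 85, 90, 9
[... 3458 characters left out ...]
4(254), np.int64(230)) [0.4944 0.1422] [0, 5] ; (np.int64(255), np.int64(230)) [0.4944 0.1395] [0, 5, 10] ; (np.int64(268), np.int64(230)) [0.4939 0.1043] [0, 5, 10, 15] ; (np.int64(269), np.int64(230)) [0.4939 0.1015] [0, 5, 10] ; (np.int64(270), np.int64(230)) [0.4938 0.0988] [5, 10] ; (np.int64(258), np.int64(231)) [0.4916 0.1314] [0, 5] ; (np.int64(259), np.int64(231)) [0.4916 0.1287] [0, 5] ; (np.int64(260), np.int64(231)) [0.4915 0.126 ] [0, 5, 10] ; (np.int64(261), np.int64(231)) [0.4915 0.1232] [0, 5, 10] ; (np.int64(262), np.int64(231)) [0.4914 0.1205] [0, 5, 10] ; (np.int64(263), np.int64(231)) [0.4914 0.1178] [0, 5, 10] ; (np.int64(264), np.int64(231)) [0.4914 0.1151] [0, 5, 10] ;
```

```bash
python3 - <<'E'
import cv2
i=cv2.imread("pics/top0.png")
a=cv2.resize(i[224:257,132:182],None,fx=9,fy=9,interpolation=cv2.INTER_CUBIC)
b=cv2.resize(i[150:183,264:297],None,fx=9,fy=9,interpolation=cv2.INTER_CUBIC)
c=cv2.convertScaleAbs(cv2.hconcat([a,b]),alpha=1.5,beta=-90)
cv2.imwrite("pics/crop1.png",c)
E
```

```text
(no output)
```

View pics/crop1.png

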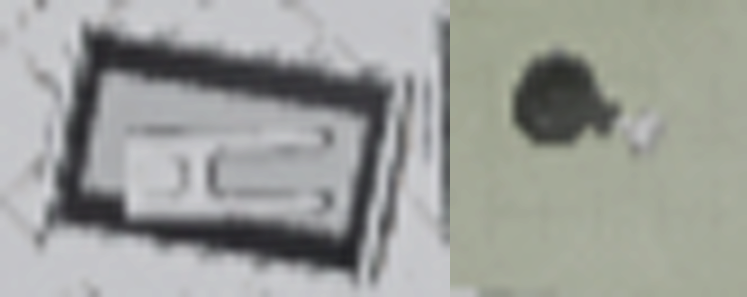

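```bash
cat >> h.py <<'E'
def chain(*W):
    """numbers for successive calls; each W = (x,y,z,yaw deg); first starts from the measured pose"""
    s=arm.observe(); p,R0=s["position"],Ro.from_rotvec(s["ee_rot"])
    print("t",round(s["clock"],2),"at",p,"yaw",np.degrees(np.arctan2(*R0.as_matrix()[[1,0],[1,1]])).round(1),"w",round(s["width"]*92,1),"F",s["force"].round(1))
    for x,y,z,yaw in W:
        t=np.radians(yaw); ty=np.r_[np.cos(t),np.sin(t),0]; tz=np.r_[0,0,-1]; R=Ro.from_matrix(np.c_[np.cross(ty,tz),ty,tz]); q=np.r_[x,y,z]
        print((x,y,z,yaw),"xyz",(R0.inv().apply(q-p)/.06).round(3),"twist",(np.degrees((R0.inv()*R).as_rotvec())/10).round(3)); p,R0=q,R
E
python3 - <<'E'
from h import *
c=ray("top",[(145.9,239.3),(168.9,238.2),(168.9,247.6),(145.9,248.4)],.012); print(c,c.mean(0),"holder",ray("top",[(275.7,160.9)],.042),ray("top",[(285.7,164.4)],.031))
i=cv2.imread("pics/top0.png"); g=cv2.cvtColor(i,cv2.COLOR_BGR2GRAY)[244:265,281:314]
b=cv2.resize(g,None,fx=8,fy=8,interpolation=cv2.INTER_CUBIC); print("narrow?",ray("top",[(297.3,253.7)],.012))
m=cv2.inRange(b,115,255); n,l,st,ce=cv2.connectedComponentsWithStats(m)
for k in range(1,n):
    if st[k,4]>20: print((ce[k]/8+[281,244]-.44).round(1),st[k,2:5]/8)
x,y=c.mean(0)
chain((.33,-.28,.24,-40),(.37,.02,.24,-5),(.46,.28,.2,1.5),(x,y,.1,1.5),(x,y,.0165,1.5))
E
```

```text
[[0.4732 0.4381]
 [0.4753 0.3753]
 [0.4498 0.3753]
 [0.4485 0.438 ]] [0.4617 0.4067] holder [[0.6806 0.0807]] [[0.6722 0.0529]]
narrow? [[0.4282 0.0244]]
[299.1 245.6] [ 28.125   4.875 686.   ]
[286.  249.2] [1.   1.5  9.75]
[291.1 250.1] [ 1.5    2.125 21.625]
[297.  250.4] [ 1.5    2.125 18.375]
[308.  251.2] [ 1.5    2.    17.125]
[291.  255.7] [1.    1.625 9.125]
[302. 257.] [ 1.5    2.25  20.875]
[307.9 257.2] [ 1.5    1.75  16.375]
[296.4 261.2] [ 23.875   6.75  890.5  ]
[283.3 264. ] [ 6.     1.125 43.75 ]
t 0.15 at [ 0.2052 -0.59    0.2371] yaw -70.8 w 92.0 F [ 0.5 -0.2 -0.1]
(0.33, -0.28, 0.24, -40) xyz [ 3.662 -4.196 -0.043] twist [-0.007 -0.001 -3.082]
(0.37, 0.02, 0.24, -5) xyz [ 4.259 -2.703  0.   ] twist [ 0.   0.  -3.5]
(0.46, 0.28, 0.2, 1.5) xyz [4.448 1.117 0.667] twist [ 0.    0.   -0.65]
(np.float64(0.46170290218106347), np.float64(0.40667127311282697), 0.1, 1.5) xyz [2.11  0.084 1.667] twist [0. 0. 0.]
(np.float64(0.46170290218106347), np.float64(0.40667127311282697), 0.0165, 1.5) xyz [0.    0.    1.392] twist [0. 0. 0.]
```

jog_arm --moves '[{"xyz": [3.66,-4.2,-0.04],"twist": [0,0,-3.08],"grip": -1},{"xyz": [3.66,-4.2,-0.04],"twist": [0,0,-3.08],"grip": -1},{"xyz": [3.66,-4.2,-0.04],"twist": [0,0,-3.08],"grip": -1},{"xyz": [3.66,-4.2,-0.04],"twist": [0,0,-3.08],"grip": -1},{"xyz": [3.66,-4.2,-0.04],"twist": [0,0,-3.08],"grip": -1}]' --force 20

```text
clock: 0.78
position: [0.3222, -0.2984, 0.24]
ee_rot: [2.847, 1.327, 0.0]
force: [2.6, -0.1, 0.3]
width: 1.005
```

jog_arm --moves '[{"xyz": [4.26,-2.7,0],"twist": [0,0,-3.5],"grip": -1},{"xyz": [4.26,-2.7,0],"twist": [0,0,-3.5],"grip": -1},{"xyz": [4.26,-2.7,0],"twist": [0,0,-3.5],"grip": -1},{"xyz": [4.26,-2.7,0],"twist": [0,0,-3.5],"grip": -1},{"xyz": [4.26,-2.7,0],"twist": [0,0,-3.5],"grip": -1}]'

```text
clock: 1.4
position: [0.362, 0.0018, 0.2402]
ee_rot: [2.314, 2.123, 0.001]
force: [1.2, 0.2, -0.6]
width: 1.0
```

jog_arm --moves '[{"xyz": [4.45,1.12,0.6],"twist": [0,0,-0.65],"grip": -1},{"xyz": [4.45,1.12,0.6],"twist": [0,0,-0.65],"grip": -1},{"xyz": [4.45,1.12,0.6],"twist": [0,0,-0.65],"grip": -1},{"xyz": [4.45,1.12,0.6],"twist": [0,0,-0.65],"grip": -1},{"xyz": [4.45,1.12,0.6],"twist": [0,0,-0.65],"grip": -1}]'

```text
clock: 2.02
position: [0.4524, 0.2632, 0.2032]
ee_rot: [-2.188, -2.252, -0.0]
force: [0.2, -1.0, -0.5]
width: 0.999
```

```bash
python3 - <<'E'
from h import *
chain((.4617,.4067,.1,1.5),(.4617,.4067,.0165,1.5))
E
```

```text
t 2.02 at [0.4524 0.2632 0.2032] yaw 1.6 w 91.9 F [ 0.2 -1.  -0.5]
(0.4617, 0.4067, 0.1, 1.5) xyz [2.383 0.225 1.723] twist [-0.006 -0.009  0.015]
(0.4617, 0.4067, 0.0165, 1.5) xyz [0.    0.    1.392] twist [0. 0. 0.]
```

jog_arm --moves '[{"xyz": [2.38,0.22,1.72],"grip": -1},{"xyz": [2.38,0.22,1.72],"grip": -1},{"xyz": [2.38,0.22,1.72],"grip": -1},{"xyz": [2.38,0.22,1.72],"grip": -1},{"xyz": [2.38,0.22,1.72],"grip": -1}]'

```text
invalid input at $.moves[0]: expected keys twist, xyz, grip
```

```bash
python3 - <<'E'
from h import *
chain((.4617,.4067,.0165,1.5))
E
```

```text
t 2.02 at [0.4524 0.2632 0.2032] yaw 1.6 w 91.9 F [ 0.2 -1.  -0.5]
(0.4617, 0.4067, 0.0165, 1.5) xyz [2.381 0.227 3.115] twist [-0.006 -0.009  0.015]
```

jog_arm --moves '[{"xyz": [2.38,0.22,1.72],"twist": [0,0,0],"grip": -1},{"xyz": [2.38,0.22,1.72],"twist": [0,0,0],"grip": -1},{"xyz": [2.38,0.22,1.72],"twist": [0,0,0],"grip": -1},{"xyz": [2.38,0.22,1.72],"twist": [0,0,0],"grip": -1},{"xyz": [2.38,0.22,1.72],"twist": [0,0,0],"grip": -1}]'

```text
clock: 2.65
position: [0.4619, 0.4022, 0.1005]
ee_rot: [2.192, 2.25, -0.002]
force: [-0.0, 0.7, 0.5]
width: 1.001
```

```bash
python3 - <<'E'
from h import *
chain((.4617,.4067,.0165,1.5))
cv2.imwrite("pics/side1.png",cv2.resize(arm.get_image("side")[100:220,130:290],None,fx=4,fy=4,interpolation=cv2.INTER_CUBIC))
E
```

```text
t 2.65 at [0.4619 0.4022 0.1005] yaw 1.5 w 92.1 F [-0.   0.7  0.5]
(0.4617, 0.4067, 0.0165, 1.5) xyz [ 0.076 -0.001  1.4  ] twist [-0.003  0.006 -0.002]
```

View pics/side1.png

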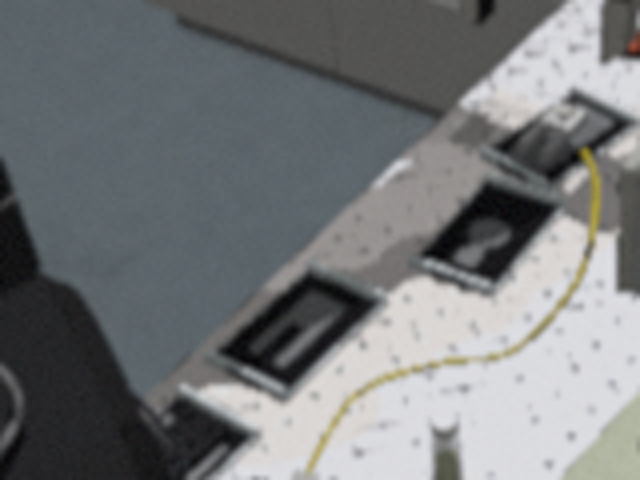

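jog_arm --moves '[{"xyz": [0.03,0,0.9],"twist": [0,0,0],"grip": -1},{"xyz": [0.03,0,1.2],"twist": [0,0,0],"grip": -1},{"xyz": [0.03,0,1.2],"twist": [0,0,0],"grip": -1}]'

```text
clock: 3.08
position: [0.4619, 0.4032, 0.0285]
ee_rot: [2.193, 2.249, -0.003]
force: [0.7, 1.1, 1.0]
width: 1.0
```

```bash
python3 - <<'E'
from h import *
chain((.4617,.4067,.0165,1.5))
E
```

```text
t 3.08 at [0.4619 0.4032 0.0285] yaw 1.4 w 92.0 F [0.7 1.1 1. ]
(0.4617, 0.4067, 0.0165, 1.5) xyz [ 0.058 -0.002  0.2  ] twist [-0.006  0.01  -0.007]
```

jog_arm --moves '[{"xyz": [0.06,0,0.2],"twist": [0,0,0],"grip": -1},{"xyz": [0.06,0,0.2],"twist": [0,0,0],"grip": -1},{"xyz": [0.06,0,0.2],"twist": [0,0,0],"grip": 1},{"xyz": [0.06,0,0.2],"twist": [0,0,0],"grip": 1},{"xyz": [0.06,0,0.2],"twist": [0,0,0],"grip": 1}]'

```text
clock: 3.7
position: [0.462, 0.4082, 0.017]
ee_rot: [2.193, 2.25, 0.001]
force: [0.4, -0.2, -0.2]
width: 0.724
```

jog_arm --moves '[{"xyz": [0,0,0],"twist": [0,0,0],"grip": 1},{"xyz": [0,0,0],"twist": [0,0,0],"grip": 1},{"xyz": [0,0,0],"twist": [0,0,0],"grip": 1}]'

```text
clock: 4.08
position: [0.4619, 0.4081, 0.0168]
ee_rot: [2.193, 2.25, -0.0]
force: [-0.5, -0.8, 0.2]
width: 0.399
```

jog_arm --moves '[{"xyz": [0,0,-0.5],"twist": [0,0,0],"grip": 1},{"xyz": [0,0,-1.5],"twist": [0,0,0],"grip": 1},{"xyz": [0,0,-2],"twist": [0,0,0],"grip": 1},{"xyz": [0,0,-2],"twist": [0,0,0],"grip": 1}]'

```text
clock: 4.58
position: [0.4628, 0.4095, 0.1396]
ee_rot: [2.193, 2.25, 0.008]
force: [-0.6, 0.6, -0.4]
width: 0.01
```

```bash
python3 - <<'E'
from h import *
chain((.425,.1565,.12,-.6),(.425,.1565,.018,-.6))
E
```

```text
t 4.58 at [0.4628 0.4095 0.1396] yaw 1.5 w 0.9 F [-0.6  0.6 -0.4]
(0.425, 0.1565, 0.12, -0.6) xyz [-4.2   -0.739  0.31 ] twist [ 0.02  -0.019  0.207]
(0.425, 0.1565, 0.018, -0.6) xyz [0.  0.  1.7] twist [0. 0. 0.]
```

jog_arm --moves '[{"xyz": [-0.03,0,0],"twist": [0,0,0],"grip": -0.3},{"xyz": [-0.03,0,0],"twist": [0,0,0],"grip": -0.3},{"xyz": [-0.03,0,0],"twist": [0,0,0],"grip": -0.3},{"xyz": [-0.03,0,0],"twist": [0,0,0],"grip": -0.3},{"xyz": [-0.03,0,0],"twist": [0,0,0],"grip": -0.3}]'

```text
clock: 5.2
position: [0.4618, 0.4063, 0.1365]
ee_rot: [-2.193, -2.25, 0.001]
force: [0.0, 0.4, 0.8]
width: 0.503
```

jog_arm --moves '[{"xyz": [0,0,0],"twist": [0,0,0],"grip": -0.3},{"xyz": [0,0,0],"twist": [0,0,0],"grip": -0.3},{"xyz": [0,0,0],"twist": [0,0,0],"grip": -0.3}]'

```text
clock: 5.58
position: [0.4619, 0.4063, 0.1368]
ee_rot: [2.193, 2.25, 0.0]
force: [-0.4, 0.5, -0.1]
width: 0.648
```

```bash
python3 - <<'E'
from h import *
chain((.4617,.4067,.0165,1.5))
cv2.imwrite("pics/side2.png",cv2.resize(arm.get_image("side")[60:160,190:320],None,fx=5,fy=5,interpolation=cv2.INTER_CUBIC))
E
```

```text
t 5.58 at [0.4619 0.4063 0.1368] yaw 1.5 w 59.6 F [-0.4  0.5 -0.1]
(0.4617, 0.4067, 0.0165, 1.5) xyz [ 0.006 -0.004  2.004] twist [ 0.     0.    -0.002]
```

View pics/side2.png

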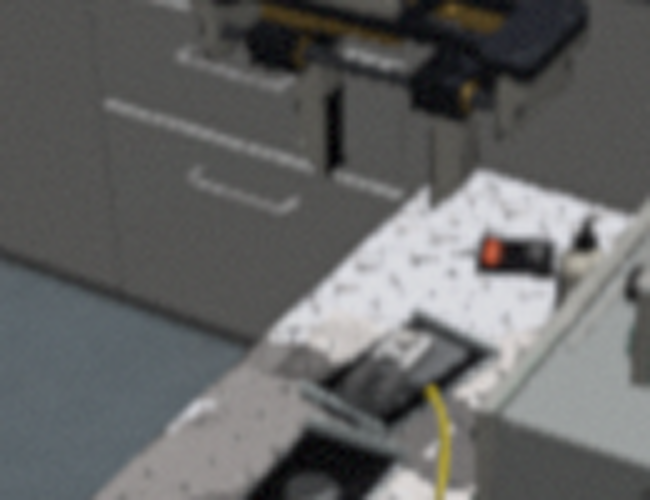

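jog_arm --moves '[{"xyz": [0,0,1],"twist": [0,0,0],"grip": -0.3},{"xyz": [0,0,1.7],"twist": [0,0,0],"grip": -0.3},{"xyz": [0,0,2],"twist": [0,0,0],"grip": -0.3},{"xyz": [0,0,2],"twist": [0,0,0],"grip": -0.3},{"xyz": [0,0,2],"twist": [0,0,0],"grip": 1}]'

```text
clock: 6.25
position: [0.4623, 0.4071, 0.0177]
ee_rot: [-2.192, -2.25, -0.003]
force: [-0.4, 0.8, 0.8]
width: 0.587
```

jog_arm --moves '[{"xyz": [0,0,0],"twist": [0,0,0],"grip": 1},{"xyz": [0,0,0],"twist": [0,0,0],"grip": 1},{"xyz": [0,0,0],"twist": [0,0,0],"grip": 1},{"xyz": [0,0,0],"twist": [0,0,0],"grip": 1},{"xyz": [0,0,0],"twist": [0,0,0],"grip": 1}]'

```text
clock: 6.88
position: [0.4621, 0.4064, 0.0169]
ee_rot: [2.193, 2.25, 0.0]
force: [-0.0, -0.5, 2.7]
width: 0.271
```

jog_arm --moves '[{"xyz": [0,0,0],"twist": [0,0,0],"grip": 1},{"xyz": [0,0,0],"twist": [0,0,0],"grip": 1}]'

```text
clock: 7.12
position: [0.462, 0.4064, 0.0169]
ee_rot: [2.193, 2.25, 0.0]
force: [-0.5, -0.3, 3.8]
width: 0.27
```

jog_arm --moves '[{"xyz": [0,0,-0.5],"twist": [0,0,0],"grip": 1},{"xyz": [0,0,-1.2],"twist": [0,0,0],"grip": 1},{"xyz": [0,0,-1.9],"twist": [0,0,0],"grip": 1},{"xyz": [0,0,-1.9],"twist": [0,0,0],"grip": 1}]'

```text
clock: 7.62
position: [0.4628, 0.4081, 0.1339]
ee_rot: [-2.193, -2.25, -0.009]
force: [0.4, 0.1, -0.5]
width: 0.269
```

jog_arm --moves '[{"xyz": [-0.9,-0.15,0],"twist": [0,0,0.2],"grip": 1},{"xyz": [-1.9,-0.3,0],"twist": [0,0,0.2],"grip": 1},{"xyz": [-2.9,-0.5,0],"twist": [0,0,0.2],"grip": 1},{"xyz": [-3.8,-0.7,0],"twist": [0,0,0.2],"grip": 1},{"xyz": [-4.14,-0.72,0],"twist": [0,0,0.2],"grip": 1}]'

```text
clock: 8.25
position: [0.4234, 0.1527, 0.1294]
ee_rot: [2.235, 2.208, -0.006]
force: [0.9, 1.0, -0.5]
width: 0.263
```

```bash
python3 - <<'E'
from h import *
chain((.425,.1565,.018,-.6))
E
```

```text
t 8.25 at [0.4234 0.1527 0.1294] yaw -0.7 w 24.2 F [ 0.9  1.  -0.5]
(0.425, 0.1565, 0.018, -0.6) xyz [0.07  0.031 1.857] twist [-0.016  0.018 -0.011]
```

jog_arm --moves '[{"xyz": [0,0.02,0.7],"twist": [0,0,0],"grip": 1},{"xyz": [0,0.02,1.4],"twist": [0,0,0],"grip": 1},{"xyz": [0,0.02,1.6],"twist": [0,0,0],"grip": 1},{"xyz": [0,0.02,1.6],"twist": [0,0,0],"grip": 1}]'

```text
clock: 8.75
position: [0.4256, 0.157, 0.0343]
ee_rot: [-2.23, -2.212, 0.003]
force: [0.0, 0.3, 0.4]
width: 0.268
```

```bash
python3 - <<'E'
from h import *
chain((.425,.1565,.0175,-.6))
E
```

```text
t 8.75 at [0.4256 0.157  0.0343] yaw -0.5 w 24.7 F [0.  0.3 0.4]
(0.425, 0.1565, 0.0175, -0.6) xyz [-0.008 -0.009  0.28 ] twist [-0.011  0.003  0.013]
```

jog_arm --moves '[{"xyz": [0,0,0.2],"twist": [0,0,0],"grip": 1},{"xyz": [0,0,0.28],"twist": [0,0,0],"grip": 1},{"xyz": [0,0,0.28],"twist": [0,0,0],"grip": 1},{"xyz": [0,0,0.28],"twist": [0,0,0],"grip": -0.3},{"xyz": [0,0,0.28],"twist": [0,0,0],"grip": -0.3}]'

```text
clock: 9.38
position: [0.4266, 0.157, 0.0183]
ee_rot: [2.231, 2.211, 0.001]
force: [0.1, -0.4, -1.1]
width: 0.436
```

jog_arm --moves '[{"xyz": [0,0,0],"twist": [0,0,0],"grip": -0.3},{"xyz": [0,0,0],"twist": [0,0,0],"grip": -0.3},{"xyz": [0,0,-0.5],"twist": [0,0,0],"grip": -0.3},{"xyz": [0,0,-1.2],"twist": [0,0,0],"grip": -0.3},{"xyz": [0,0,-1.7],"twist": [0,0,0],"grip": -0.3}]'

```text
clock: 10.0
position: [0.4264, 0.1571, 0.1215]
ee_rot: [2.231, 2.211, 0.001]
force: [0.4, -0.3, -0.5]
width: 0.649
```

```bash
python3 - <<'E'
from h import *
chain((.429,.0255,.12,-6),(.429,.0255,.0165,-6))
cv2.imwrite("pics/side3.png",cv2.resize(arm.get_image("side")[100:240,130:290],None,fx=4,fy=4,interpolation=cv2.INTER_CUBIC))
E
```

```text
t 10.0 at [0.4264 0.1571 0.1215] yaw -0.5 w 59.7 F [ 0.4 -0.3 -0.5]
(0.429, 0.0255, 0.12, -6) xyz [-2.193  0.062  0.023] twist [ 0.004 -0.002  0.549]
(0.429, 0.0255, 0.0165, -6) xyz [0.    0.    1.725] twist [0. 0. 0.]
```

View pics/side3.png

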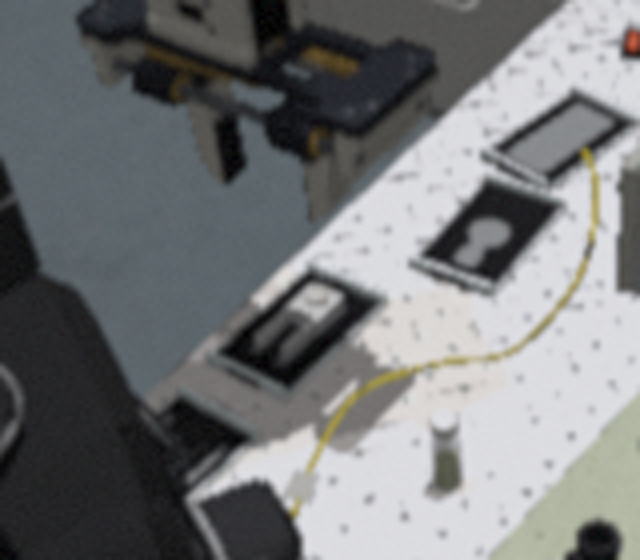

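jog_arm --moves '[{"xyz": [-1,0.03,0],"twist": [0,0,0.55],"grip": -0.3},{"xyz": [-1.9,0.04,0],"twist": [0,0,0.55],"grip": -0.3},{"xyz": [-2.2,0.04,0],"twist": [0,0,0.55],"grip": -0.3},{"xyz": [-2.2,0.04,0.6],"twist": [0,0,0.55],"grip": -0.3},{"xyz": [-2.2,0.04,1.2],"twist": [0,0,0.55],"grip": -0.3}]'

```text
clock: 10.68
position: [0.428, 0.0242, 0.0473]
ee_rot: [2.336, 2.099, 0.002]
force: [0.6, -0.5, -0.9]
width: 0.646
```

```bash
python3 - <<'E'
from h import *
chain((.429,.0255,.0165,-6))
E
```

```text
t 10.68 at [0.428  0.0242 0.0473] yaw -6.1 w 59.4 F [ 0.6 -0.5 -0.9]
(0.429, 0.0255, 0.0165, -6) xyz [0.023 0.014 0.514] twist [ 0.008 -0.001 -0.012]
```

jog_arm --moves '[{"xyz": [0.02,0.01,0.45],"twist": [0,0,0],"grip": -0.3},{"xyz": [0.02,0.01,0.47],"twist": [0,0,0],"grip": -0.3},{"xyz": [0.02,0.01,0.47],"twist": [0,0,0],"grip": -0.3}]'

```text
clock: 11.05
position: [0.4285, 0.0263, 0.0203]
ee_rot: [2.335, 2.102, 0.0]
force: [0.8, -0.2, -1.2]
width: 0.648
```

jog_arm --moves '[{"xyz": [0,0,0],"twist": [0,0,0],"grip": 1},{"xyz": [0,0,0],"twist": [0,0,0],"grip": 1},{"xyz": [0,0,0],"twist": [0,0,0],"grip": 1},{"xyz": [0,0,0],"twist": [0,0,0],"grip": 1},{"xyz": [0,0,0],"twist": [0,0,0],"grip": 1}]'

```text
clock: 11.68
position: [0.4285, 0.0259, 0.0201]
ee_rot: [2.335, 2.101, 0.0]
force: [-0.8, -1.0, 5.2]
width: 0.341
```

jog_arm --moves '[{"xyz": [0,0,0],"twist": [0,0,0],"grip": 1},{"xyz": [0,0,0],"twist": [0,0,0],"grip": 1}]'

```text
clock: 11.92
position: [0.4285, 0.0259, 0.0201]
ee_rot: [2.335, 2.101, 0.0]
force: [-1.6, -0.5, 6.1]
width: 0.343
```

```bash
python3 - <<'E'
from h import *
p=arm.observe()["position"]
chain((p[0],p[1],.14,-6),(.46,.28,.14,-8),(.4692,.412,.14,-10.2),(.4692,.412,.0175,-10.2))
E
```

```text
t 11.93 at [0.4285 0.0259 0.0201] yaw -6.0 w 31.5 F [-1.6 -0.5  6.1]
(np.float64(0.4285450012622291), np.float64(0.025910895150318598), 0.14, -6) xyz [-0.001  0.001 -1.999] twist [ 0.004  0.001 -0.003]
(0.46, 0.28, 0.14, -8) xyz [4.266 0.079 0.   ] twist [0.  0.  0.2]
(0.4692, 0.412, 0.14, -10.2) xyz [ 2.2   -0.154  0.   ] twist [0.   0.   0.22]
(0.4692, 0.412, 0.0175, -10.2) xyz [0.    0.    2.042] twist [0. 0. 0.]
```

jog_arm --moves '[{"xyz": [0,0,0],"twist": [0,0,0],"grip": 0.1},{"xyz": [0,0,0],"twist": [0,0,0],"grip": 0.1},{"xyz": [0,0,0.06],"twist": [0,0,0],"grip": 0.1},{"xyz": [0,0,0.06],"twist": [0,0,0],"grip": 0.1}]'

```text
clock: 12.42
position: [0.428, 0.026, 0.0158]
ee_rot: [-2.335, -2.102, 0.001]
force: [0.3, -1.0, -0.4]
width: 0.45
```

jog_arm --moves '[{"xyz": [0,0,0],"twist": [0,0,0],"grip": 1},{"xyz": [0,0,0],"twist": [0,0,0],"grip": 1},{"xyz": [0,0,0],"twist": [0,0,0],"grip": 1},{"xyz": [0,0,0],"twist": [0,0,0],"grip": 1},{"xyz": [0,0,0],"twist": [0,0,0],"grip": 1}]'

```text
clock: 13.05
position: [0.4283, 0.026, 0.0162]
ee_rot: [2.335, 2.102, 0.0]
force: [-0.3, 1.1, -0.0]
width: 0.343
```

jog_arm --moves '[{"xyz": [0,0,-0.5],"twist": [0,0,0],"grip": 1},{"xyz": [0,0,-1.2],"twist": [0,0,0],"grip": 1},{"xyz": [0,0,-2],"twist": [0,0,0],"grip": 1},{"xyz": [0,0,-2],"twist": [0,0,0],"grip": 1}]'

```text
clock: 13.55
position: [0.4303, 0.0264, 0.1391]
ee_rot: [2.332, 2.098, 0.007]
force: [0.7, -0.8, -1.3]
width: 0.348
```

jog_arm --moves '[{"xyz": [0.9,0.02,0],"twist": [0,0,0.2],"grip": 1},{"xyz": [1.9,0.03,0],"twist": [0,0,0.2],"grip": 1},{"xyz": [2.9,0.06,0],"twist": [0,0,0.2],"grip": 1},{"xyz": [3.8,0.08,0],"twist": [0,0,0.2],"grip": 1},{"xyz": [4.26,0.08,0],"twist": [0,0,0.2],"grip": 1}]'

```text
clock: 14.18
position: [0.459, 0.2829, 0.1352]
ee_rot: [-2.367, -2.063, 0.0]
force: [-0.1, -0.3, -0.5]
width: 0.345
```

jog_arm --moves '[{"xyz": [1,-0.08,0],"twist": [0,0,0.22],"grip": 1},{"xyz": [1.9,-0.14,0],"twist": [0,0,0.22],"grip": 1},{"xyz": [2.2,-0.15,0],"twist": [0,0,0.22],"grip": 1},{"xyz": [2.2,-0.15,0.8],"twist": [0,0,0.22],"grip": 1},{"xyz": [2.2,-0.15,1.4],"twist": [0,0,0.22],"grip": 1}]'

```text
clock: 14.8
position: [0.469, 0.4103, 0.0495]
ee_rot: [2.41, 2.014, -0.004]
force: [-0.3, 0.0, -0.3]
width: 0.344
```

```bash
python3 - <<'E'
from h import *
chain((.4692,.412,.0175,-10.2))
E
```

```text
t 14.8 at [0.469  0.4103 0.0495] yaw -10.2 w 31.7 F [-0.3  0.  -0.3]
(0.4692, 0.412, 0.0175, -10.2) xyz [ 0.031 -0.001  0.534] twist [-0.003  0.014 -0.002]
```

jog_arm --moves '[{"xyz": [0.02,0,0.35],"twist": [0,0,0],"grip": 1},{"xyz": [0.02,0,0.49],"twist": [0,0,0],"grip": 1},{"xyz": [0.02,0,0.49],"twist": [0,0,0],"grip": 1},{"xyz": [0.02,0,0.49],"twist": [0,0,0],"grip": 1}]'

```text
clock: 15.3
position: [0.4701, 0.4134, 0.024]
ee_rot: [-2.411, -2.014, -0.003]
force: [0.3, -0.4, -0.3]
width: 0.347
```

```bash
python3 - <<'E'
from h import *
chain((.4692,.412,.0165,-10.2))
E
```

```text
t 15.3 at [0.4701 0.4134 0.024 ] yaw -10.2 w 31.9 F [ 0.3 -0.4 -0.3]
(0.4692, 0.412, 0.0165, -10.2) xyz [-0.027 -0.011  0.125] twist [ 0.007 -0.009 -0.003]
```

jog_arm --moves '[{"xyz": [-0.02,-0.01,0.11],"twist": [0,0,0],"grip": 1},{"xyz": [-0.02,-0.01,0.11],"twist": [0,0,0],"grip": 1},{"xyz": [-0.02,-0.01,0.11],"twist": [0,0,0],"grip": -0.3},{"xyz": [-0.02,-0.01,0.11],"twist": [0,0,0],"grip": -0.3},{"xyz": [-0.02,-0.01,0.11],"twist": [0,0,0],"grip": -0.3}]'

```text
clock: 15.92
position: [0.4687, 0.4118, 0.0162]
ee_rot: [2.411, 2.015, -0.0]
force: [-0.5, 0.2, -0.7]
width: 0.619
```

jog_arm --moves '[{"xyz": [0,0,0],"twist": [0,0,0],"grip": -0.3},{"xyz": [0,0,-0.5],"twist": [0,0,0],"grip": -0.3},{"xyz": [0,0,-1.2],"twist": [0,0,0],"grip": -0.6},{"xyz": [0,0,-2],"twist": [0,0,0],"grip": -0.7},{"xyz": [0,0,-2.5],"twist": [0,0,0],"grip": -0.7}]'

```text
clock: 16.55
position: [0.469, 0.4124, 0.1687]
ee_rot: [-2.41, -2.015, -0.004]
force: [0.3, 0.7, -0.3]
width: 0.848
```

```bash
python3 - <<'E'
from h import *
chain((.48,.2,.17,-8),(.6832,.2035,.15,-6),(.6832,.2035,.0185,-6))
s=arm.get_image("side"); t=arm.get_image("top")
print("box corner",ray("side",[(284.5,172.5)],0))
a=cv2.resize(s[110:180,235:315],None,fx=5,fy=5,interpolation=cv2.INTER_CUBIC); b=cv2.resize(t[180:250,135:215],None,fx=5,fy=5,interpolation=cv2.INTER_CUBIC)
cv2.imwrite("pics/box.png",cv2.hconcat([a,b]))
E
```

```text
t 16.55 at [0.469  0.4124 0.1687] yaw -10.2 w 78.0 F [ 0.3  0.7 -0.3]
(0.48, 0.2, 0.17, -8) xyz [-3.452  0.808 -0.028] twist [ 0.007 -0.011 -0.221]
(0.6832, 0.2035, 0.15, -6) xyz [0.529 3.346 0.333] twist [ 0.   0.  -0.2]
(0.6832, 0.2035, 0.0185, -6) xyz [0.    0.    2.192] twist [0. 0. 0.]
box corner [[0.5808 0.2922]]
```

View pics/box.png

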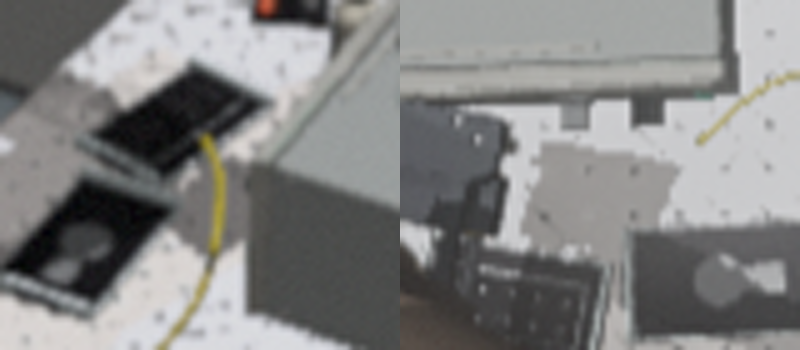

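jog_arm --moves '[{"xyz": [-1,0.25,0],"twist": [0,0,-0.2],"grip": -0.7},{"xyz": [-2,0.5,0],"twist": [0,0,-0.2],"grip": -0.7},{"xyz": [-3,0.75,0],"twist": [0,0,-0.2],"grip": -0.7},{"xyz": [-3.45,0.81,0],"twist": [0,0,-0.2],"grip": -0.7}]'

```text
clock: 17.15
position: [0.4799, 0.1948, 0.1651]
ee_rot: [2.378, 2.051, -0.004]
force: [1.1, 1.0, 0.6]
width: 0.852
```

jog_arm --moves '[{"xyz": [0.15,1,0],"twist": [0,0,-0.2],"grip": -0.7},{"xyz": [0.3,2,0],"twist": [0,0,-0.2],"grip": -0.7},{"xyz": [0.5,3,0.3],"twist": [0,0,-0.2],"grip": -0.7},{"xyz": [0.53,3.35,0.33],"twist": [0,0,-0.2],"grip": -0.7},{"xyz": [0.53,3.35,1],"twist": [0,0,-0.2],"grip": -0.7}]'

```text
clock: 17.77
position: [0.6866, 0.2025, 0.1066]
ee_rot: [2.34, 2.094, 0.007]
force: [-0.2, 0.9, -1.8]
width: 0.85
```

```bash
python3 - <<'E'
from h import *
chain((.6832,.2035,.0185,-6))
for z in np.arange(.01,.12,.01):
    X=ray("top",[(195,208.5)],z)[0]; print(round(z,2),X,proj("side",np.r_[X,z])[0])
E
```

```text
t 17.77 at [0.6866 0.2025 0.1066] yaw -6.3 w 78.2 F [-0.2  0.9 -1.8]
(0.6832, 0.2035, 0.0185, -6) xyz [ 0.007 -0.064  1.469] twist [ 0.024 -0.013 -0.035]
0.01 [0.5559 0.3038] [278.3793 163.8119]
0.02 [0.5554 0.3026] [278.0826 161.0835]
0.03 [0.5549 0.3015] [277.7812 158.3127]
0.04 [0.5544 0.3003] [277.4752 155.4985]
0.05 [0.5539 0.2992] [277.1643 152.6397]
0.06 [0.5533 0.2981] [276.8484 149.7354]
0.07 [0.5528 0.2969] [276.5275 146.7845]
0.08 [0.5523 0.2958] [276.2014 143.7859]
0.09 [0.5518 0.2946] [275.8699 140.7382]
0.1 [0.5513 0.2935] [275.533  137.6405]
0.11 [0.5508 0.2924] [275.1906 134.4913]
```

jog_arm --moves '[{"xyz": [0,-0.02,0.7],"twist": [0,0,0],"grip": -0.7},{"xyz": [0,-0.02,1.2],"twist": [0,0,0],"grip": -0.7},{"xyz": [0,-0.02,1.2],"twist": [0,0,0],"grip": -0.7},{"xyz": [0,-0.02,1.2],"twist": [0,0,0],"grip": -0.7}]'

```text
clock: 18.27
position: [0.6826, 0.2027, 0.0351]
ee_rot: [2.339, 2.098, 0.002]
force: [1.0, 0.2, -0.1]
width: 0.851
```

```bash
python3 - <<'E'
from h import *
chain((.6832,.2035,.0155,-6))
E
```

```text
t 18.27 at [0.6826 0.2027 0.0351] yaw -6.2 w 78.3 F [ 1.   0.2 -0.1]
(0.6832, 0.2035, 0.0155, -6) xyz [0.014 0.009 0.326] twist [ 0.004 -0.004 -0.022]
```

jog_arm --moves '[{"xyz": [0.01,0.01,0.25],"twist": [0,0,0],"grip": -0.7},{"xyz": [0.01,0.01,0.32],"twist": [0,0,0],"grip": -0.7},{"xyz": [0.01,0.01,0.32],"twist": [0,0,0],"grip": -0.7},{"xyz": [0.01,0.01,0.32],"twist": [0,0,0],"grip": 1},{"xyz": [0.01,0.01,0.32],"twist": [0,0,0],"grip": 1}]'

```text
clock: 18.9
position: [0.683, 0.2029, 0.0153]
ee_rot: [2.339, 2.097, 0.001]
force: [-0.2, -0.6, 0.1]
width: 0.681
```

jog_arm --moves '[{"xyz": [0,0,0],"twist": [0,0,0],"grip": 1},{"xyz": [0,0,0],"twist": [0,0,0],"grip": 1},{"xyz": [0,0,0],"twist": [0,0,0],"grip": 1},{"xyz": [0,0,0],"twist": [0,0,0],"grip": 1},{"xyz": [0,0,0],"twist": [0,0,0],"grip": 1}]'

```text
clock: 19.52
position: [0.6829, 0.2028, 0.0151]
ee_rot: [2.339, 2.097, 0.0]
force: [-0.5, -0.3, 1.8]
width: 0.498
```

```bash
python3 - <<'E'
from h import *
chain((.6832,.2035,.17,-6),(.44,.16,.17,-4),(.4271,.0244,.17,-1.4),(.4271,.0244,.0175,-1.4))
E
```

```text
t 19.52 at [0.6829 0.2028 0.0151] yaw -6.2 w 45.8 F [-0.5 -0.3  1.8]
(0.6832, 0.2035, 0.17, -6) xyz [ 0.012  0.004 -2.581] twist [ 0.002 -0.    -0.023]
(0.44, 0.16, 0.17, -4) xyz [-1.145 -3.955  0.   ] twist [ 0.   0.  -0.2]
(0.4271, 0.0244, 0.17, -1.4) xyz [-2.269 -0.057  0.   ] twist [ 0.    0.   -0.26]
(0.4271, 0.0244, 0.0175, -1.4) xyz [0.    0.    2.542] twist [0. 0. 0.]
```

jog_arm --moves '[{"xyz": [0,0,-0.5],"twist": [0,0,0],"grip": 1},{"xyz": [0,0,-1.2],"twist": [0,0,0],"grip": 1},{"xyz": [0,0,-2],"twist": [0,0,0],"grip": 1},{"xyz": [0,0,-2.55],"twist": [0,0,0],"grip": 1},{"xyz": [0,0,-2.55],"twist": [0,0,0],"grip": 1}]'

```text
clock: 20.15
position: [0.6841, 0.2038, 0.1712]
ee_rot: [2.338, 2.096, 0.008]
force: [0.7, -0.1, -0.1]
width: 0.494
```

jog_arm --moves '[{"xyz": [-0.25,-0.9,0],"twist": [0,0,-0.2],"grip": 1},{"xyz": [-0.5,-1.8,0],"twist": [0,0,-0.2],"grip": 1},{"xyz": [-0.8,-2.7,0],"twist": [0,0,-0.2],"grip": 1},{"xyz": [-1.05,-3.6,0],"twist": [0,0,-0.2],"grip": 1},{"xyz": [-1.14,-3.96,0],"twist": [0,0,-0.2],"grip": 1}]'

```text
clock: 20.78
position: [0.4354, 0.1591, 0.1668]
ee_rot: [-2.301, -2.139, 0.006]
force: [0.5, 0.5, 0.4]
width: 0.496
```

jog_arm --moves '[{"xyz": [-1,-0.03,0],"twist": [0,0,-0.26],"grip": 1},{"xyz": [-1.9,-0.05,0],"twist": [0,0,-0.26],"grip": 1},{"xyz": [-2.25,-0.06,0.4],"twist": [0,0,-0.26],"grip": 1},{"xyz": [-2.25,-0.06,1.3],"twist": [0,0,-0.26],"grip": 1},{"xyz": [-2.25,-0.06,2],"twist": [0,0,-0.26],"grip": 1}]'

```text
clock: 21.4
position: [0.4245, 0.0253, 0.0458]
ee_rot: [-2.253, -2.187, 0.002]
force: [0.3, -0.6, -1.3]
width: 0.499
```

```bash
python3 - <<'E'
from h import *
chain((.4271,.0244,.0175,-1.4))
E
```

```text
t 21.4 at [0.4245 0.0253 0.0458] yaw -1.7 w 45.9 F [ 0.3 -0.6 -1.3]
(0.4271, 0.0244, 0.0175, -1.4) xyz [-0.013  0.045  0.471] twist [-0.01  -0.001 -0.031]
```

jog_arm --moves '[{"xyz": [-0.01,0.03,0.3],"twist": [0,0,-0.03],"grip": 1},{"xyz": [-0.01,0.03,0.38],"twist": [0,0,-0.03],"grip": 1},{"xyz": [-0.01,0.03,0.38],"twist": [0,0,-0.03],"grip": 1},{"xyz": [-0.01,0.03,0.38],"twist": [0,0,-0.03],"grip": 1}]'

```text
clock: 21.9
position: [0.4279, 0.0256, 0.0259]
ee_rot: [2.246, 2.195, 0.001]
force: [0.8, 0.1, -0.5]
width: 0.497
```

```bash
python3 - <<'E'
from h import *
chain((.4271,.0244,.0175,-1.4))
E
```

```text
t 21.9 at [0.4279 0.0256 0.0259] yaw -1.3 w 45.7 F [ 0.8  0.1 -0.5]
(0.4271, 0.0244, 0.0175, -1.4) xyz [-0.021 -0.013  0.139] twist [ 0.007 -0.     0.007]
```

jog_arm --moves '[{"xyz": [-0.02,-0.01,0.1],"twist": [0,0,0],"grip": 1},{"xyz": [-0.02,-0.01,0.13],"twist": [0,0,0],"grip": 1},{"xyz": [-0.02,-0.01,0.13],"twist": [0,0,0],"grip": 1},{"xyz": [-0.02,-0.01,0.13],"twist": [0,0,0],"grip": -0.5},{"xyz": [-0.02,-0.01,0.13],"twist": [0,0,0],"grip": -0.5}]'

```text
clock: 22.52
position: [0.4269, 0.0244, 0.0175]
ee_rot: [2.247, 2.196, 0.0]
force: [0.0, -0.1, 0.8]
width: 0.665
```

jog_arm --moves '[{"xyz": [0,0,0],"twist": [0,0,0],"grip": -0.5},{"xyz": [0,0,0],"twist": [0,0,0],"grip": -0.5},{"xyz": [0,0,-0.7],"twist": [0,0,0],"grip": -0.4},{"xyz": [0,0,-1.6],"twist": [0,0,0],"grip": -0.4},{"xyz": [0,0,-2.5],"twist": [0,0,0],"grip": -0.4}]'

```text
clock: 23.15
position: [0.4263, 0.0245, 0.1688]
ee_rot: [-2.246, -2.196, 0.001]
force: [1.1, -0.4, 0.5]
width: 0.701
```

```bash
python3 - <<'E'
from h import *
chain((.45,.12,.17,-25),(.6806,.0807,.16,-60),(.6806,.0807,.039,-60))
E
```

```text
t 23.15 at [0.4263 0.0245 0.1688] yaw -1.3 w 64.5 F [ 1.1 -0.4  0.5]
(0.45, 0.12, 0.17, -25) xyz [ 1.6    0.359 -0.019] twist [-0.006 -0.001  2.37 ]
(0.6806, 0.0807, 0.16, -60) xyz [1.031 3.76  0.167] twist [0.  0.  3.5]
(0.6806, 0.0807, 0.039, -60) xyz [0.    0.    2.017] twist [0. 0. 0.]
```

jog_arm --moves '[{"xyz": [0.8,0.18,0],"twist": [0,0,1.2],"grip": -0.3},{"xyz": [1.6,0.36,0],"twist": [0,0,2.37],"grip": -0.3},{"xyz": [1.6,0.36,0],"twist": [0,0,2.37],"grip": -0.3}]'

```text
clock: 23.52
position: [0.4511, 0.1242, 0.168]
ee_rot: [-2.648, -1.688, -0.004]
force: [0.1, -0.5, 0.2]
width: 0.646
```

jog_arm --moves '[{"xyz": [0.25,0.95,0],"twist": [0,0,0.9],"grip": -0.3},{"xyz": [0.5,1.9,0],"twist": [0,0,1.8],"grip": -0.3},{"xyz": [0.8,2.8,0],"twist": [0,0,2.7],"grip": -0.3},{"xyz": [1.03,3.76,0.17],"twist": [0,0,3.5],"grip": -0.3},{"xyz": [1.03,3.76,0.17],"twist": [0,0,3.5],"grip": -0.3}]'

```text
clock: 24.15
position: [0.6838, 0.0781, 0.1547]
ee_rot: [3.036, 0.804, -0.002]
force: [-0.9, -0.0, -0.3]
width: 0.653
```

```bash
python3 - <<'E'
from h import *
chain((.6806,.0807,.09,-60),(.6806,.0807,.039,-60))
s=arm.get_image("side");t=arm.get_image("top")
a=cv2.resize(s[130:270,160:340],None,fx=3,fy=3,interpolation=cv2.INTER_CUBIC)
b=cv2.resize(t[220:275,132:325],(540,154),interpolation=cv2.INTER_CUBIC)
cv2.imwrite("pics/s5.png",cv2.vconcat([a,b]))
E
```

```text
t 24.15 at [0.6838 0.0781 0.1547] yaw -60.3 w 60.0 F [-0.9 -0.  -0.3]
(0.6806, 0.0807, 0.09, -60) xyz [-0.024 -0.065  1.078] twist [ 0.003  0.009 -0.033]
(0.6806, 0.0807, 0.039, -60) xyz [0.   0.   0.85] twist [0. 0. 0.]
```

View pics/s5.png

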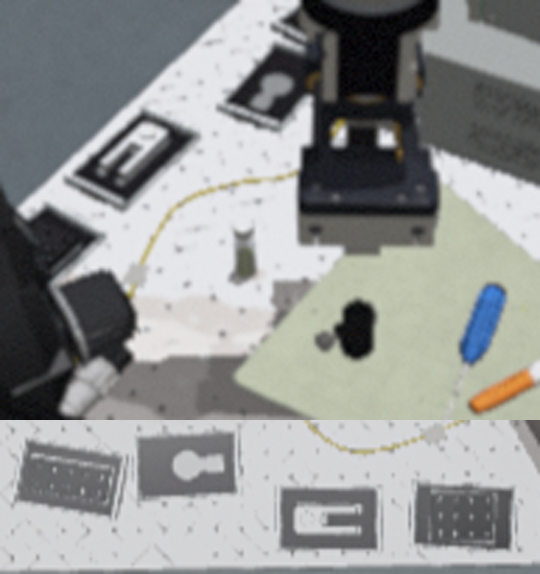

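jog_arm --moves '[{"xyz": [-0.01,-0.03,0.7],"twist": [0,0,0],"grip": -0.3},{"xyz": [-0.01,-0.03,1.2],"twist": [0,0,0],"grip": -0.3},{"xyz": [-0.01,-0.03,1.2],"twist": [0,0,0],"grip": -0.3},{"xyz": [-0.01,-0.03,1.2],"twist": [0,0,0],"grip": -0.3}]'

```text
clock: 24.75
position: [0.68, 0.0824, 0.087]
ee_rot: [-3.034, -0.814, -0.003]
force: [0.4, 0.6, 1.2]
width: 0.652
```

```bash
python3 - <<'E'
from h import *
chain((.6806,.0807,.038,-60))
E
```

```text
t 24.75 at [0.68   0.0824 0.087 ] yaw -60.0 w 60.0 F [0.4 0.6 1.2]
(0.6806, 0.0807, 0.038, -60) xyz [-0.007  0.029  0.816] twist [ 0.002 -0.01   0.003]
```

jog_arm --moves '[{"xyz": [-0.01,0.03,0.5],"twist": [0,0,0],"grip": -0.3},{"xyz": [-0.01,0.03,0.81],"twist": [0,0,0],"grip": -0.3},{"xyz": [-0.01,0.03,0.81],"twist": [0,0,0],"grip": -0.3},{"xyz": [-0.01,0.03,0.81],"twist": [0,0,0],"grip": -0.3}]'

```text
clock: 25.25
position: [0.6807, 0.0803, 0.0377]
ee_rot: [-3.034, -0.813, -0.002]
force: [-0.8, -0.2, 1.3]
width: 0.647
```

jog_arm --moves '[{"xyz": [0,0,0],"twist": [0,0,0],"grip": 1},{"xyz": [0,0,0],"twist": [0,0,0],"grip": 1},{"xyz": [0,0,0],"twist": [0,0,0],"grip": 1},{"xyz": [0,0,0],"twist": [0,0,0],"grip": 1},{"xyz": [0,0,0],"twist": [0,0,0],"grip": 1}]'

```text
clock: 25.88
position: [0.6802, 0.0798, 0.0366]
ee_rot: [3.035, 0.812, 0.0]
force: [0.1, -0.5, 1.5]
width: 0.264
```

jog_arm --moves '[{"xyz": [0,0,0],"twist": [0,0,0],"grip": 1},{"xyz": [0,0,0],"twist": [0,0,0],"grip": 1},{"xyz": [0,0,0],"twist": [0,0,0],"grip": 1}]'

```text
clock: 26.25
position: [0.6803, 0.0798, 0.0367]
ee_rot: [3.035, 0.812, 0.0]
force: [1.3, -1.1, 1.5]
width: 0.261
```

```bash
python3 - <<'E'
from h import *
chain((.6806,.0807,.19,-60),(.478,.17,.19,-40),(.478,.296,.19,-39.4),(.478,.296,.041,-39.4))
E
```

```text
t 26.25 at [0.6803 0.0798 0.0367] yaw -60.0 w 24.0 F [ 1.3 -1.1  1.5]
(0.6806, 0.0807, 0.19, -60) xyz [ 0.013 -0.01  -2.556] twist [ 0.001 -0.001 -0.003]
(0.478, 0.17, 0.19, -40) xyz [-2.18  -2.977  0.   ] twist [ 0.  0. -2.]
(0.478, 0.296, 0.19, -39.4) xyz [ 1.609 -1.35   0.   ] twist [ 0.    0.   -0.06]
(0.478, 0.296, 0.041, -39.4) xyz [0.    0.    2.483] twist [0. 0. 0.]
```

jog_arm --moves '[{"xyz": [0,0,-0.5],"twist": [0,0,0],"grip": 1},{"xyz": [0,0,-1.2],"twist": [0,0,0],"grip": 1},{"xyz": [0,0,-2],"twist": [0,0,0],"grip": 1},{"xyz": [0,0,-2.55],"twist": [0,0,0],"grip": 1},{"xyz": [0,0,-2.55],"twist": [0,0,0],"grip": 1}]'

```text
clock: 26.88
position: [0.6816, 0.0805, 0.1927]
ee_rot: [3.034, 0.812, 0.008]
force: [-0.2, -0.4, -0.9]
width: 0.262
```

jog_arm --moves '[{"xyz": [-0.45,-0.6,0],"twist": [0,0,-0.4],"grip": 1},{"xyz": [-0.95,-1.3,0],"twist": [0,0,-0.8],"grip": 1},{"xyz": [-1.45,-2,0],"twist": [0,0,-1.2],"grip": 1},{"xyz": [-1.95,-2.65,0],"twist": [0,0,-1.6],"grip": 1},{"xyz": [-2.18,-2.98,0],"twist": [0,0,-2],"grip": 1}]'

```text
clock: 27.5
position: [0.4742, 0.1701, 0.1886]
ee_rot: [-2.844, -1.334, 0.004]
force: [1.2, -0.5, -0.7]
width: 0.26
```

jog_arm --moves '[{"xyz": [0.6,-0.5,0],"twist": [0,0,-0.06],"grip": 1},{"xyz": [1.2,-1,0],"twist": [0,0,-0.06],"grip": 1},{"xyz": [1.6,-1.34,0],"twist": [0,0,-0.06],"grip": 1},{"xyz": [1.6,-1.34,0],"twist": [0,0,-0.06],"grip": 1}]'

```text
clock: 28.0
position: [0.4761, 0.2972, 0.1884]
ee_rot: [-2.836, -1.347, 0.002]
force: [-0.2, -1.0, -0.4]
width: 0.262
```

```bash
python3 - <<'E'
from h import *
chain((.478,.296,.039,-39.4))
cv2.imwrite("pics/s6.png",cv2.resize(arm.get_image("side")[60:220,190:350],None,fx=3.7,fy=3.7,interpolation=cv2.INTER_CUBIC))
E
```

```text
t 28.0 at [0.4761 0.2972 0.1884] yaw -39.2 w 24.1 F [-0.2 -1.  -0.4]
(0.478, 0.296, 0.039, -39.4) xyz [0.006 0.043 2.491] twist [-0.013  0.003  0.023]
```

View pics/s6.png

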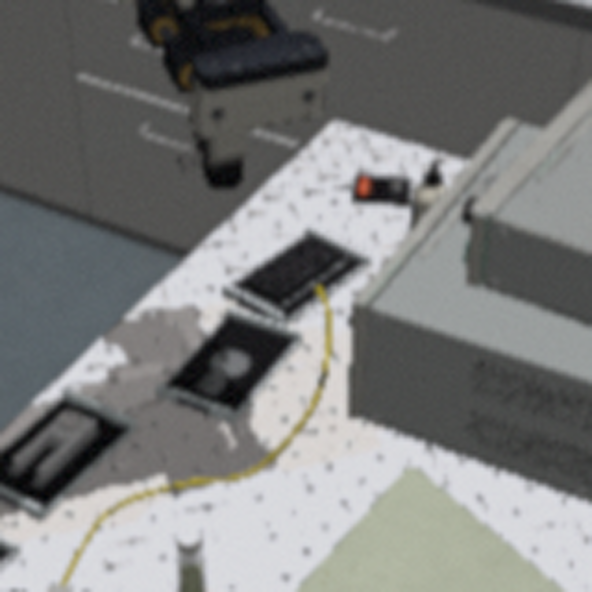

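jog_arm --moves '[{"xyz": [0,0.02,0.7],"twist": [0,0,0],"grip": 1},{"xyz": [0,0.02,1.4],"twist": [0,0,0],"grip": 1},{"xyz": [0,0.02,2],"twist": [0,0,0],"grip": 1},{"xyz": [0,0.02,2.2],"twist": [0,0,0],"grip": 1},{"xyz": [0,0.02,2.2],"twist": [0,0,0],"grip": 1}]'

```text
clock: 28.68
position: [0.4785, 0.2929, 0.0573]
ee_rot: [2.841, 1.341, -0.002]
force: [0.6, -0.1, -0.9]
width: 0.261
```

```bash
python3 - <<'E'
from h import *
chain((.479,.296,.0388,-39.4))
E
```

```text
t 28.68 at [0.4785 0.2929 0.0573] yaw -39.5 w 24.0 F [ 0.6 -0.1 -0.9]
(0.479, 0.296, 0.0388, -39.4) xyz [ 0.046 -0.026  0.307] twist [-0.001  0.008 -0.006]
```

jog_arm --moves '[{"xyz": [0.03,-0.02,0.2],"twist": [0,0,0],"grip": 1},{"xyz": [0.03,-0.02,0.27],"twist": [0,0,0],"grip": 1},{"xyz": [0.03,-0.02,0.27],"twist": [0,0,0],"grip": 1},{"xyz": [0.03,-0.02,0.27],"twist": [0,0,0],"grip": 1}]'

```text
clock: 29.18
position: [0.479, 0.2961, 0.0417]
ee_rot: [2.84, 1.342, 0.001]
force: [-0.7, 0.5, -1.3]
width: 0.259
```

```bash
python3 - <<'E'
from h import *
chain((.479,.296,.0388,-39.4))
E
```

```text
t 29.18 at [0.479  0.2961 0.0417] yaw -39.4 w 23.9 F [-0.7  0.5 -1.3]
(0.479, 0.296, 0.0388, -39.4) xyz [-0.002  0.002  0.049] twist [ 0.001 -0.003 -0.002]
```

jog_arm --moves '[{"xyz": [0,0,0.045],"twist": [0,0,0],"grip": 1},{"xyz": [0,0,0.045],"twist": [0,0,0],"grip": 1},{"xyz": [0,0,0.045],"twist": [0,0,0],"grip": 1}]'

```text
clock: 29.55
position: [0.4788, 0.2959, 0.0387]
ee_rot: [2.841, 1.342, 0.0]
force: [-0.9, 0.2, -1.1]
width: 0.26
```

jog_arm --moves '[{"xyz": [0,0,0],"twist": [0,0,0],"grip": 0},{"xyz": [0,0,0],"twist": [0,0,0],"grip": 0},{"xyz": [0,0,0],"twist": [0,0,0],"grip": 0},{"xyz": [0,0,0],"twist": [0,0,0],"grip": 0}]'

```text
clock: 30.05
position: [0.4788, 0.296, 0.0387]
ee_rot: [2.84, 1.342, -0.0]
force: [-0.0, 0.7, 0.8]
width: 0.498
```

jog_arm --moves '[{"xyz": [0,0,-0.3],"twist": [0,0,0],"grip": 0},{"xyz": [0,0,-0.8],"twist": [0,0,0],"grip": 0},{"xyz": [0,0,-1.6],"twist": [0,0,0],"grip": 0},{"xyz": [0,0,-2.5],"twist": [0,0,0],"grip": 0}]'

```text
clock: 30.55
position: [0.4783, 0.2958, 0.191]
ee_rot: [-2.84, -1.343, 0.001]
force: [0.5, 0.0, 0.0]
width: 0.498
```

jog_arm --moves '[{"xyz": [-1,0.8,-0.3],"twist": [0,0,0],"grip": 0},{"xyz": [-1.8,1.4,-0.3],"twist": [0,0,0],"grip": 0},{"xyz": [-2.4,1,-0.3],"twist": [0,0,0],"grip": 0},{"xyz": [-3,0.6,-0.3],"twist": [0,0,0],"grip": 0},{"xyz": [-3,0.6,-0.3],"twist": [0,0,0],"grip": 0}]'

```text
clock: 31.18
position: [0.3898, 0.1329, 0.2076]
ee_rot: [2.838, 1.341, -0.001]
force: [1.1, -0.4, 0.7]
width: 0.498
```

```bash
python3 - <<'E'
from h import *
chain()
s=arm.get_image("side");t=arm.get_image("top"); cv2.imwrite("pics/topf.png",t)
a=cv2.resize(s[90:270,150:340],None,fx=2.2,fy=2.2,interpolation=cv2.INTER_CUBIC)
b=cv2.resize(t[190:275,132:325],None,fx=4,fy=4,interpolation=cv2.INTER_CUBIC); a=cv2.resize(a,(270,256))
cv2.imwrite("pics/fin.png",cv2.vconcat([cv2.copyMakeBorder(a,0,0,0,772-270,0),b]))
E
```

```text
t 31.18 at [0.3898 0.1329 0.2076] yaw -39.4 w 45.8 F [ 1.1 -0.4  0.7]
```

View pics/fin.png

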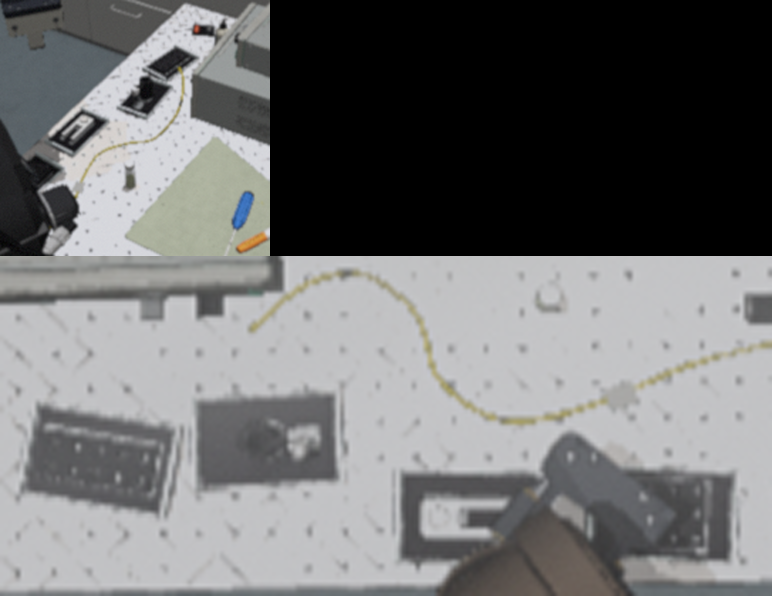

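```bash
python3 - <<'E'
from h import *
t=cv2.imread("pics/topf.png")
o=[132-.4,190-64-.4]
f=lambda u,v:(u/4+o[0],v/4+o[1])
print("holder",ray("top",[f(265,438)],.044),"screw",ray("top",[f(300,440)],.033))
g=cv2.cvtColor(t,cv2.COLOR_BGR2GRAY); b=cv2.resize(g[225:257,135:180],None,fx=8,fy=8,interpolation=cv2.INTER_CUBIC)
n,l,st,ce=cv2.connectedComponentsWithStats(cv2.inRange(b,112,255)); h=[ce[k]/8+[135,225]-.44 for k in range(1,n) if 10*1<st[k,4]<300 and st[k,2]<24]
print(ray("top",h,.012))
E
```

```text
holder [[0.4829 0.2926]] screw [[0.4812 0.2702]]
[[0.4784 0.4241]
 [0.4762 0.4078]
 [0.4703 0.3778]
 [0.4625 0.4267]
 [0.4572 0.3967]
 [0.457  0.4378]
 [0.4553 0.3805]
 [0.4541 0.3718]
 [0.4513 0.4049]
 [0.4468 0.3734]]
```

```bash
python3 -c "
from cell import arm
print(arm.sign_off())"
```

```text
the job is handed in; nothing more can be done
None
```

All four parts are in their own trays and released, the vial is standing, and I handed the job in at about 31 s. The hand-in reports no verdict.

**What I did:** I moved the fork to tray_fork, then the narrow plate to tray_narrow, the wide plate to tray_wide and the post holder to tray_holder. I turned the jaws about 40° off square for the post holder so the gripper body cleared the raised cable end by the instrument box.

**Mishaps:** The first fork grasp lifted before the fingers had closed, so I repeated it; the fork had not moved visibly. The narrow plate was first gripped too high, so I regripped it 4 mm lower.

**Last checks (measured from the top picture):**

| Part | Offset from tray centre | Alignment |
|---|---|---|
| Post holder | about 4 mm | upright, screw along -y within about 5° |
| Narrow plate | about 4 mm | not measured; looks lined up |
| Fork | not measured; looks centred | looks lined up |
| Wide plate | not measured; looks centred | looks lined up |

- The limits are 12 mm and 0.25 rad (about 14°).
- The arm partly hid the fork and wide plate in the last top picture, so I judged those two from an earlier unobstructed view. In it they sat on their outlines.
- The narrow plate's outline shows more on one side than the other, which fits its small offset.
- No check failed.

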